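Set the spring jig and hold the door-lever arm wound

ROBOT

A 7-joint arm with a two-finger parallel gripper is mounted at the origin on a cart in front of the work surface, level with it; the furniture and walls round the work are solid. World frame = base frame: x ahead of the robot, y to its left, z up, the work surface at z = 0. Lengths are in m, angles in rad, forces in N, time in s.
With the tool pointing down it reaches from about 0.425 to 0.875 m from the base axis. Payload 8.4 kg.
Tool frame: the origin (TCP) lies at the very end of the fingers, on their centre line; the grasp point (between the pads) lies 19 mm behind it (bot.pinch_z is the distance from the TCP to the grasp point, in m); z points along the fingers, y is the line along which they close (so a half turn about z gives the same grasp; the last joint's range is limited). The gripper opens to 87 mm and grips with 3 to 60 N. Pads are 19 mm wide; open, the fingers measure 117 mm over their backs; the gripper's body (75 mm by 190 mm) begins 51 mm behind the grasp point.
Start: joints at [1.115, 0.333, 0.04, 1.465, -0.013, 1.343, -0.059], TCP at [0.227, -0.609, 0.223] pointing down, gripper open.
Joint ranges: [-2.58, 2.58], [-0.38, 2.09], [-1.3, 1.39], [0.25, 2.4], [-1.5, 4.64], [0.08, 2.09], [-2.65, 2.65]. Speed limits (rad/s): [2.22, 2.22, 2.79, 2.79, 3.14, 3.14, 3.14].

INTERFACE

Orientations are given as a rotation vector (axis times angle).
In Python, from workcell import bot gives the robot as it stands. The module is installed in compiled form; this text tells all that it offers.
- The arm moves only by the tool servo_tool, never from a script. Its argument "motion" is a list of rows, each an object of numbers: "grip": the opening, from 0 (shut) to 1 (fully open); "x", "y", "z": the shift along the tool's x, y, z in cm; "twist": the turn about the tool's z in rad. In form: [{"grip": .., "x": .., "y": .., "z": .., "twist": ..}, ...]. A call has 1 to 10 rows; each row shifts and turns the commanded pose from where the row before left it, along the tool's axes as they then stand; what a row does not reach is not made up. A row lasts 1/12 s, in which the tool goes at most 41.7 mm and 7.16 degrees, less where a joint would pass 70% of its speed; a pose out of reach is approached as far as the arm can. A call is refused whole if a number of a shift passes 4.17 or a number of a turn 0.125, either way. A call with a gripper value outside its range is refused whole. The fingers move at their own pace and stop on an object; "newtons" is the grip in N (left out, the last holds). Time passes only in rows, so rows that do not move let the fingers close. It gives the time, the measured TCP pose, the force, the opening and the grip force at its end, in the units of the state.
- bot.sense(): the state, without advancing time (a new reading comes with each control period).
- bot.snapshot(name): name is "side" or "top"; returns a dict with "color" (384x512x3 uint8, red, green, blue), "camera_matrix" (3x3 intrinsics, pixels), "R" (3x3) and "t" (3): a world point X has camera coordinates R X + t. Camera axes: x right, y down, z forward; pixel columns grow to the right and rows downward; lengths in m; the calibration is good to about 2 mm. A picture is of the moment at which its call begins. There is no depth.
- bot.sign_off(): hands the job in; it is judged then, once.
The state is a dict: "clock": time; "q": joint angles; "qvel": joint speeds; "effort": joint torques, N m; "ee_pos": TCP position; "tcp_rot": TCP orientation; "ft_force": force on the tool from outside, world axes, zero at the start; "torque": the same for the moment, N m; "opening": opening from 0.0 (shut) to 1.0 (fully open); "grasp_force": force on a finger pad.
Only numpy, scipy, OpenCV 4.12 (cv2) and the standard library are available. Lean on these libraries where they do the work, as an engineer would, in place of code of your own. Each camera call takes 0.05 s, during which the arm holds its last target. There are 200 camera calls.

TASK

On the lever-spring jig, lift the black-knobbed clamp lever to free the blue carriage, slide the carriage until its white pointer is in line with the red mark (not the black one), and press the clamp lever fully down again. Only then take the steel door-lever arm by its orange post, swing it towards the robot against its spring until it is against its stop, and finish while still holding it there with the fingers, so that the spring stays wound. Leave the loose things on the bench where they lie.

Things in the scene. Friction and masses are not known exactly. Their poses are not given: they have to be found in the camera images.
- jig: Fixed jig: dark steel base plate 150 (x) x 340 (y) x 12 mm, origin at the centre of its underside, turned a little about z. Its y axis runs along the guide rail (to the robot's left), its -x side faces the robot. A blue carriage (80 x 150 mm, top 60 mm above the bench) slides along y. A steel bar (top 44 mm high) lies along the near side, a scale 52 mm high with the two marks along the far side.
- carriage (a joint): Carriage along the rail, m: 0 at the middle of the jig, positive towards the jig's +y; range -0.06 to 0.06. Starts within 15 mm of the middle, clamped. Free, it takes about 2 N to slide; clamped, it holds against about 12 N along the rail.
- pointer (a point): Tip of the white pointer (3 mm wide) at the far edge of the carriage's top, at the carriage's middle, 58 mm above the bench; it ends at the near edge of the scale and moves with the carriage.
- red_mark_line (a point): Middle of the top of the red mark, a rider 16 x 10 mm with a thin white line across it, sitting on the scale; 56 mm above the bench. The pointer is on the mark when both have the same position along the jig's y axis. On either side of the jig's middle, 35 to 52 mm away. Fixed.
- black_mark_line (a point): The same point of the black mark, which is to be ignored; it sits on the other side of the middle.
- clamp (a joint): Clamp lever, rad: 0 = lying level, pointing to the robot, carriage clamped; it grows as the knob end is raised, to 1.3 at most; above 0.8 the carriage is free. It turns stiffly (2 N at the knob, up to 8 N below 0.6 rad where its cam grips the bar) and stays where it is left. It rides on the carriage, so the carriage can be drawn along by its raised knob.
- clamp_knob (a point): Centre of the black ball knob (22 mm diameter) at the end of the clamp lever, 70 mm from its hinge; 58 mm above the bench while the lever is down. The lever's bar is 9 mm thick. It can be pinched from above across the jig's y direction, and turns between the fingers while they follow the arc.
- clamp_hinge (a point): Point on the hinge axis of the clamp lever (axis along the jig's y), at the lever's middle, 58 mm above the bench, on the carriage.
- winder (a joint): Sprung steel arm, rad: 0 = at rest, pointing along the jig's -y (to the right); it grows as the arm swings towards the robot (clockwise from above) and ends at the brass stop pin at 1.10. The spring drives it back to 0 when let go: about 2 N at the post at rest, 7 N at the stop.
- winder_pivot (a point): Point on the arm's upright pivot axis, on the carriage, 71 mm above the bench.
- grip_post: Orange upright post, 16 mm diameter and 48 mm tall, at the end of the arm, 90 mm from the pivot axis; origin at the centre of its foot on the arm, 81 mm above the bench. It is a sleeve that turns freely on its own axis.
- post_grip (a point): Point on the axis of the orange post to grasp it at, 30 mm above its foot (18 mm below its top), 111 mm above the bench.
- screwdriver_1: Bystander: yellow screwdriver lying flat, 193 x 25 x 25 mm.
- file_1: Bystander: file with a wooden handle lying flat, 220 x 24 x 24 mm.
- marker_1: Bystander: white marker pen with a black cap, lying flat, 129 x 17 x 17 mm.
- padlock_1: Bystander: brass padlock lying flat in front of the jig's right end, 64 x 40 x 14 mm.
- cylinder_2: Bystander: brass lock cylinder lying in front of the jig's left end, 33 x 83 x 18 mm.
- carton_4: Bystander: small white and green carton, 40 x 60 x 28 mm.

How it is judged:
On the way, in this order (a step that is already met when the one before it is completed fails the run):
1. the clamp lever is raised, the carriage is free (value of joint clamp above 0.8 rad), for 0.1 s.
2. the carriage's pointer is at the red mark while the clamp lever is still raised (value of joint clamp above 0.5 rad and y of pointer in the frame of red_mark_line between -0.006 and 0.006 m), for 0.1 s.
3. the clamp lever is down again with the pointer at the red mark (value of joint clamp below 0.15 rad and y of pointer in the frame of red_mark_line between -0.006 and 0.006 m), for 0.2 s.
At the end, for the whole second after the job is handed in: The program ends holding: the arm is within 0.08 rad of its stop (1.10 rad) with the fingers bearing on the orange post (over 2 N), the clamp lever is down (under 0.15 rad), and the pointer is within 6 mm of the red mark along the rail (all of step 3 and value of joint winder above 1.02 rad and contact force between the fingers and grip_post above 2 N); the arm keeps its last pose, push and grip.
It fails at once if the arm is wound (over 0.4 rad) while the clamp lever is not down (value of joint each of winder, clamp above 0.4 rad).
It fails at once if a loose thing on the bench is moved by more than 30 mm (distance of any of screwdriver_1, file_1, marker_1, padlock_1, cylinder_2, carton_4 from where it was at the start of the episode above 0.03 m).
It also fails if it takes over 48 s, if anything falls off the work surface, if the arm or the gripper's body presses on something with over 40 N, if the wrist force passes 120 N, or if a joint passes its speed limit or range.

## Working session

There is one attempt and no reset: what is moved stays moved. The work goes in short steps, Python scripts to look and compute and a tool call to move; the robot and the scene stay as the last step left them, time stands still between calls to the robot, and variables do not carry over. Pictures are saved under pics/ and viewed, at most 13 in all, crops included, and the job is handed in when it is done.

Besides the shell and the picture viewer there is one more tool, called after "Call:" as name(argument=value, ...) on one line, values as JSON. servo_tool: Moves the arm, as the interface text tells. Its arguments: {"type":"object","properties":{"motion":{"type":"array","items":{"type":"object","properties":{"grip":{"type":"number"},"x":{"type":"number"},"y":{"type":"number"},"z":{"type":"number"},"twist":{"type":"number"}}}},"newtons":{"type":"number"}},"required":["motion"]}

```bash
mkdir -p pics
cat > h.py <<'E'
import numpy as np, cv2
from workcell import bot
def snap(n,f):
    s=bot.snapshot(n); cv2.imwrite(f'pics/{f}.png',s['color'][:,:,::-1]); np.savez(f'pics/{f}.npz',**s); return s
def ray(s,u,v,z):
    K,R,t=map(np.asarray,(s['camera_matrix'],s['R'],s['t']))
    c=-R.T@t; d=R.T@np.linalg.solve(K,[u,v,1.]); return c+d*(z-c[2])/d[2]
def proj(s,X):
    p=s['camera_matrix']@(s['R']@np.asarray(X)+s['t']); return p[:2]/p[2]
E
python3 - <<'E'
from h import *
a=snap('top','top1');b=snap('side','side1')
for s in(a,b):print(-s['R'].T@s['t'],s['R'][2])
s=bot.sense();print(s['clock'],s['ee_pos'],s['tcp_rot'],s['ft_force'],s['opening'],bot.pinch_z)
E
```

```text
[0.31363073 0.03316591 1.3070846 ] [ 0.19744714  0.01952147 -0.98011915]
[ 0.24351645 -0.93014769  0.82201855] [ 0.24148319  0.78592231 -0.56922052]
0.1 [ 0.2268509  -0.60868732  0.2217865 ] [-3.09040333e+00 -5.57127782e-01  5.19169176e-04] [ 0.17185556  0.55767173 -0.61652736] 1.0013708836224946 0.0187
```

View pics/top1.png

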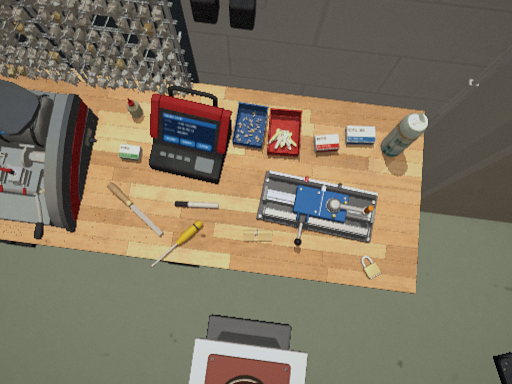

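View pics/side1.png

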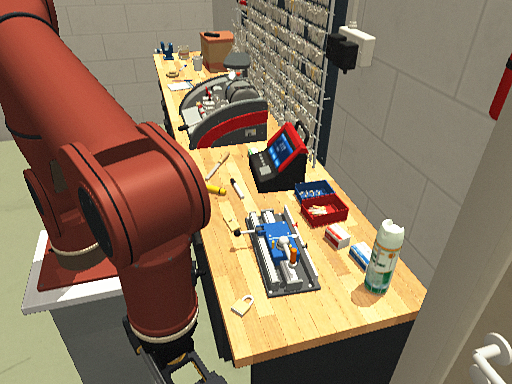

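The top view shows the jig around (318,205), its knob near (298,241), the orange post near (370,210) and the red mark near (307,179). I'll enlarge both views.

Run:
```python
import cv2,numpy as np
a=cv2.imread('pics/top1.png')[160:285,240:400];b=cv2.imread('pics/side1.png')[190:320,215:340]
cv2.imwrite('pics/c1.png',cv2.resize(a,None,fx=4.7,fy=4.7,interpolation=cv2.INTER_CUBIC))
cv2.imwrite('pics/c2.png',cv2.resize(b,None,fx=4.5,fy=4.5,interpolation=cv2.INTER_CUBIC))
```

```text
(no output)
```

View pics/c1.png

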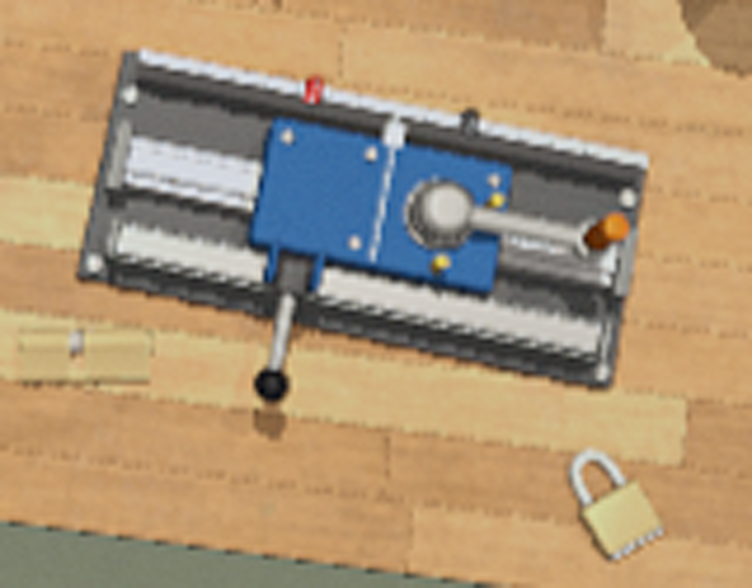

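View pics/c2.png

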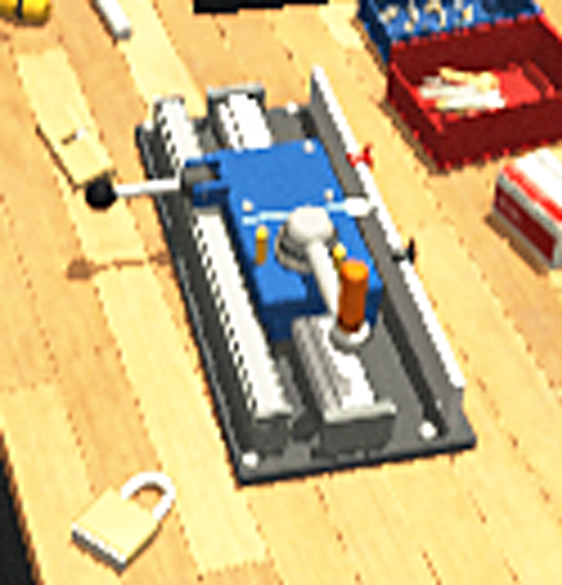

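The crops give these c1 pixels:
- knob (271,385)
- red mark (315,90)
- pointer (395,128)
- black mark (471,120)
- post top (614,226)
- pivot cap (447,205)

Next I turn these into world positions using colour masks.

```bash
cat >> h.py <<'E'
def cen(s,lo,hi,roi):
    x0,y0,x1,y1=roi; h=cv2.cvtColor(s['color'][y0:y1,x0:x1],cv2.COLOR_RGB2HSV)
    m=cv2.inRange(h,np.array(lo),np.array(hi)); n,l,st,c=cv2.connectedComponentsWithStats(m)
    k=1+np.argmax(st[1:,4]); return c[k]+[x0,y0],st[k,4]
E
python3 - <<'E'
from h import *
a=dict(np.load('pics/top1.npz'))
P=lambda u,v,z:ray(a,240+u/4.7-.4,160+v/4.7-.4,z)
k,n=cen(a,(0,0,0),(180,255,45),(290,234,306,250));print('knob',k,n,ray(a,*k,.058), P(271,385,.058))
r,n=cen(a,(0,140,90),(8,255,255),(298,170,316,190));print('red',r,n,ray(a,*r,.055))
r2,n=cen(a,(172,140,90),(180,255,255),(298,170,316,190));print(r2,n)
o,n=cen(a,(5,170,100),(16,255,255),(358,198,382,220));print('post',o,n,ray(a,*o,.115),P(614,226,.129))
pt=P(397,122,.058);print('ptr',pt);print('red man',P(315,88,.056),'black',P(471,118,.056))
print('pivot',P(447,205,.09))
A,B=P(80,280,.012),P(610,385,.012);C=P(645,158,.052);D=P(140,52,.052);print(A,B,np.linalg.norm(A-B),np.linalg.norm(C-D))
for p,q in((A,B),(D,C)):d=p-q;print('yaw',np.arctan2(-d[0],d[1]))
b,n=cen(a,(100,120,60),(125,255,255),(285,175,355,230));print('blue',b,n,ray(a,*b,.06))
h=cv2.cvtColor(a['color'],cv2.COLOR_RGB2HSV)
E
```

```text
knob [297.29166667 241.625     ] 24 [ 0.44794247 -0.09264464  0.058     ] [ 0.44823731 -0.09252258  0.058     ]
red [306.16666667 178.16666667] 12 [ 0.63371886 -0.09887528  0.055     ]Traceback (most recent call last):
  File "<stdin>", line 6, in <module>
  File "h.py", line 13, in cen
    k=1+np.argmax(st[1:,4]); return c[k]+[x0,y0],st[k,4]
        ~~~~~~~~~^^^^^^^^^^
    return _wrapfunc(a, 'argmax', axis=axis, out=out, **kwds)
    return bound(*args, **kwds)
ValueError: attempt to get argmax of an empty sequence
```

Run:
```python
from h import *
a=dict(np.load('pics/top1.npz'))
P=lambda u,v,z:ray(a,240+u/4.7-.4,160+v/4.7-.4,z)
o,n=cen(a,(5,170,100),(16,255,255),(358,198,382,220));print('post',o,n,ray(a,*o,.115),P(614,226,.129))
pt=P(397,122,.058);R=P(315,88,.056);print('ptr',pt);print('red man',R,'black',P(471,118,.056))
print('pivot',P(447,205,.09))
A,B=P(80,280,.012),P(610,385,.012);C=P(645,158,.052);D=P(140,52,.052);print(A,B,np.linalg.norm(A-B),np.linalg.norm(C-D))
for p,q in((A,B),(D,C)):d=p-q;print('yaw',np.arctan2(-d[0],d[1]))
b,n=cen(a,(100,120,60),(125,255,255),(285,175,355,230));print('blue',b,n,ray(a,*b,.06))
K=np.array([.448,-.0926,.058])
for w in (-.12,-.10,-.08,-.06,-.04):
  y=np.array([-np.sin(w),np.cos(w),0]); print(w,'red-ptr',(R-pt)@y, 'red-blk',(R-P(471,118,.056))@y,'knob-ptr',(K-pt)@y)
# hsv-check by second view
s=dict(np.load('pics/side1.npz'));
Q=lambda u,v,z:ray(s,215+u/4.5-.4,190+v/4.5-.4,z)
R2,p2=Q(362,155,.056),Q(358,207,.058);print('side knob',Q(101,193,.058),'red',R2,'ptr',p2,'blk',Q(405,248,.056),'post',Q(352,268,.129))
```

```text
post [369.83333333 208.27777778] 18 [ 0.55709972 -0.27281402  0.115     ] [ 0.55599199 -0.27018051  0.129     ]
ptr [ 0.61788334 -0.15185954  0.058     ]
red man [ 0.63317015 -0.1001203   0.056     ] black [ 0.62673342 -0.19693621  0.056     ]
pivot [ 0.56384959 -0.18122298  0.09      ]
[0.5029579  0.02807538 0.012     ] [ 0.48012996 -0.30526274  0.012     ] 0.33411885936262725 0.3160032383588595
yaw -0.06837608467897303
yaw -0.08388597044999906
blue [316.68322981 203.07275954] 1127 [ 0.56381378 -0.13553622  0.06      ]
-0.12 red-ptr 0.0531971901464697 red-blk 0.09689023533689087 knob-ptr 0.03849627716632781
-0.1 red-ptr 0.05300690186013264 red-blk 0.09697484317740925 knob-ptr 0.04200345859862022
-0.08 red-ptr 0.05279541151980079 red-blk 0.09702066237363732 knob-ptr 0.04549383920751183
-0.06 red-ptr 0.052562803718790456 red-blk 0.09702767459850752 knob-ptr 0.04896602288729687
-0.04 red-ptr 0.052309171497120645 red-blk 0.09699587704722339 knob-ptr 0.05241862081079859
side knob [ 0.44911357 -0.08888922  0.058     ] red [ 0.63484477 -0.09712655  0.056     ] ptr [ 0.611344   -0.14885785  0.058     ] blk [ 0.62729466 -0.19230065  0.056     ] post [ 0.55437716 -0.26986749  0.129     ]
```

Call:
servo_tool(motion=[{"twist": 0.108, "grip": 0.7}, {"twist": 0.108}, {"twist": 0.108}, {"twist": 0.108}, {"x": 1.13, "y": -3.33}, {"x": 1.13, "y": -3.33}, {"x": 1.13, "y": -3.33}, {"x": 1.13, "y": -3.33}, {"x": 1.13, "y": -3.33}, {"x": 1.13, "y": -3.33}])

```text
schema error: expected keys grip, x, y, z, twist
```

Call:
servo_tool(motion=[{"x": 1.13, "y": -3.33}, {"x": 1.13, "y": -3.33}, {"x": 1.13, "y": -3.33}, {"x": 1.13, "y": -3.33}, {"x": 1.13, "y": -3.33}, {"x": 1.13, "y": -3.33}, {"x": 1.13, "y": -3.33}, {"x": 1.13, "y": -3.33}, {"x": 1.13, "y": -3.33}, {"x": 1.13, "y": -3.33}])

```text
schema error: expected keys grip, x, y, z, twist
```

Call:
servo_tool(motion=[{"x": 0}, {"x": 0}])

```text
schema error: expected keys grip, x, y, z, twist
```

All keys are required in each row.

Call:
servo_tool(motion=[{"grip": 0.7, "x": 0, "y": 0, "z": 0, "twist": 0.108}, {"grip": 0.7, "x": 0, "y": 0, "z": 0, "twist": 0.108}, {"grip": 0.7, "x": 0, "y": 0, "z": 0, "twist": 0.108}, {"grip": 0.7, "x": 0, "y": 0, "z": 0, "twist": 0.108}, {"grip": 0.7, "x": 1.13, "y": -3.33, "z": 0, "twist": 0}, {"grip": 0.7, "x": 1.13, "y": -3.33, "z": 0, "twist": 0}, {"grip": 0.7, "x": 1.13, "y": -3.33, "z": 0, "twist": 0}, {"grip": 0.7, "x": 1.13, "y": -3.33, "z": 0, "twist": 0}, {"grip": 0.7, "x": 1.13, "y": -3.33, "z": 0, "twist": 0}, {"grip": 0.7, "x": 1.13, "y": -3.33, "z": 0, "twist": 0}])

```text
clock: 0.93
ee_pos: [0.3098, -0.4131, 0.2222]
tcp_rot: [-3.139, 0.118, 0.001]
ft_force: [0.9, 0.0, -0.0]
opening: 0.702
grasp_force: 0.0
```

Call:
servo_tool(motion=[{"grip": 0.7, "x": 1.13, "y": -3.33, "z": 0, "twist": 0}, {"grip": 0.7, "x": 1.13, "y": -3.33, "z": 0, "twist": 0}, {"grip": 0.7, "x": 1.13, "y": -3.33, "z": 0, "twist": 0}, {"grip": 0.7, "x": 1.13, "y": -3.33, "z": 0, "twist": 0}, {"grip": 0.7, "x": 1.13, "y": -3.33, "z": 0, "twist": 0}, {"grip": 0.7, "x": 1.13, "y": -3.33, "z": 0, "twist": 0}, {"grip": 0.7, "x": 1.13, "y": -3.33, "z": 0, "twist": 0}, {"grip": 0.7, "x": 1.13, "y": -3.33, "z": 0, "twist": 0}, {"grip": 0.7, "x": 1.13, "y": -3.33, "z": 0, "twist": 0}, {"grip": 0.7, "x": 1.13, "y": -3.33, "z": 0, "twist": 0}])

```text
clock: 1.77
ee_pos: [0.4475, -0.0896, 0.2225]
tcp_rot: [3.139, -0.118, -0.0]
ft_force: [0.8, 0.3, 0.4]
opening: 0.704
grasp_force: 0.0
```

Call:
servo_tool(motion=[{"grip": 0.7, "x": 0, "y": 0, "z": 3, "twist": 0}, {"grip": 0.7, "x": 0, "y": 0, "z": 3, "twist": 0}, {"grip": 0.7, "x": 0, "y": 0, "z": 3, "twist": 0}, {"grip": 0.7, "x": 0, "y": 0, "z": 1, "twist": 0}, {"grip": 0.7, "x": 0, "y": 0, "z": 0, "twist": 0}])

```text
clock: 2.18
ee_pos: [0.4454, -0.091, 0.1203]
tcp_rot: [-3.138, 0.118, 0.008]
ft_force: [-0.6, -0.5, 0.2]
opening: 0.699
grasp_force: 0.0
```

Run:
```python
from h import *
s=snap('side','side2');t=snap('top','top2')
b=cv2.resize(s['color'][170:330,195:355,::-1],None,fx=3.6,fy=3.6,interpolation=cv2.INTER_CUBIC)
cv2.imwrite('pics/c3.png',b)
print(bot.sense()['ee_pos'],bot.sense()['ft_force'])
```

```text
[ 0.44772784 -0.09147308  0.12348193] [-0.39855349 -0.07218059  0.7276131 ]
```

View pics/c3.png

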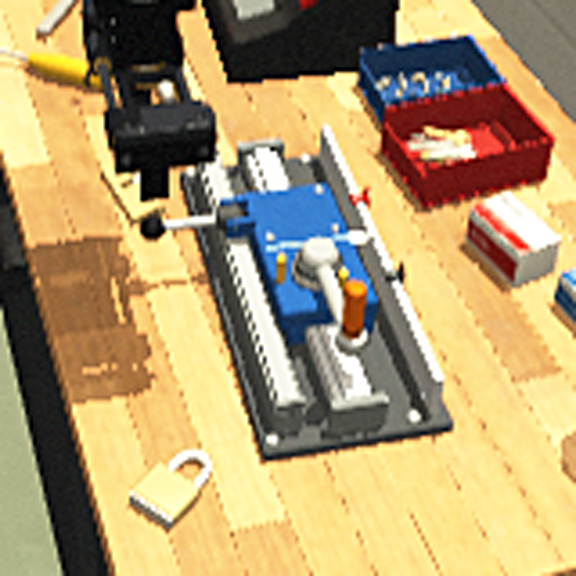

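The fingers stand right above the knob at crop (152,226), and the side view keeps the pointer (355,238) and red mark (360,197) in sight. I'll descend and pinch.

Call:
servo_tool(motion=[{"grip": 0.7, "x": 0, "y": 0, "z": 3, "twist": 0}, {"grip": 0.7, "x": 0, "y": 0, "z": 3, "twist": 0}, {"grip": 0.7, "x": 0, "y": 0, "z": 2.2, "twist": 0}, {"grip": 0.0, "x": 0, "y": 0, "z": 0, "twist": 0}, {"grip": 0.0, "x": 0, "y": 0, "z": 0, "twist": 0}, {"grip": 0.0, "x": 0, "y": 0, "z": 0, "twist": 0}, {"grip": 0.0, "x": 0, "y": 0, "z": 0, "twist": 0}, {"grip": 0.0, "x": 0, "y": 0, "z": 0, "twist": 0}], newtons=20)

```text
clock: 2.95
ee_pos: [0.4487, -0.0916, 0.0423]
tcp_rot: [3.139, -0.118, 0.004]
ft_force: [0.1, 0.3, -0.1]
opening: 0.406
grasp_force: 0.0
```

Call:
servo_tool(motion=[{"grip": 0.0, "x": 0, "y": 0, "z": 0, "twist": 0}, {"grip": 0.0, "x": 0, "y": 0, "z": 0, "twist": 0}, {"grip": 0.0, "x": 0, "y": 0, "z": 0, "twist": 0}, {"grip": 0.0, "x": 0, "y": 0, "z": 0, "twist": 0}, {"grip": 0.0, "x": 0, "y": 0, "z": 0, "twist": 0}], newtons=30)

```text
clock: 3.37
ee_pos: [0.4477, -0.0919, 0.0411]
tcp_rot: [3.139, -0.119, 0.001]
ft_force: [-1.9, -2.8, 7.4]
opening: 0.231
grasp_force: 30.0
```

Call:
servo_tool(motion=[{"grip": 0, "x": 0.04, "y": 0, "z": -0.77, "twist": 0}, {"grip": 0, "x": 0.13, "y": 0, "z": -0.76, "twist": 0}, {"grip": 0, "x": 0.21, "y": 0, "z": -0.74, "twist": 0}, {"grip": 0, "x": 0.29, "y": 0, "z": -0.71, "twist": 0}, {"grip": 0, "x": 0.37, "y": 0, "z": -0.68, "twist": 0}, {"grip": 0, "x": 0.44, "y": 0, "z": -0.63, "twist": 0}, {"grip": 0, "x": 0.5, "y": 0, "z": -0.58, "twist": 0}, {"grip": 0, "x": 0.57, "y": 0, "z": -0.52, "twist": 0}, {"grip": 0, "x": 0.62, "y": 0, "z": -0.46, "twist": 0}, {"grip": 0, "x": 0.67, "y": 0, "z": -0.39, "twist": 0}])

```text
clock: 4.2
ee_pos: [0.4853, -0.0943, 0.1038]
tcp_rot: [3.139, -0.118, -0.003]
ft_force: [-5.2, -1.6, 2.9]
opening: 0.231
grasp_force: 30.0
```

Call:
servo_tool(motion=[{"grip": 0, "x": 0, "y": 0, "z": 0, "twist": 0}, {"grip": 0, "x": 0, "y": 0, "z": 0, "twist": 0}])

```text
clock: 4.37
ee_pos: [0.4867, -0.0943, 0.1044]
tcp_rot: [3.139, -0.118, 0.002]
ft_force: [-3.9, -0.8, 7.4]
opening: 0.233
grasp_force: 30.0
```

Run:
```python
from h import *
s=snap('side','side3');t=snap('top','top3')
b=cv2.resize(s['color'][190:310,215:325,::-1],None,fx=3.6,fy=3.6,interpolation=cv2.INTER_CUBIC)
c=cv2.resize(t['color'][165:285,260:370,::-1],None,fx=3.6,fy=3.6,interpolation=cv2.INTER_CUBIC)
cv2.imwrite('pics/c4.png',np.hstack([b,c]))
```

```text
(no output)
```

View pics/c4.png

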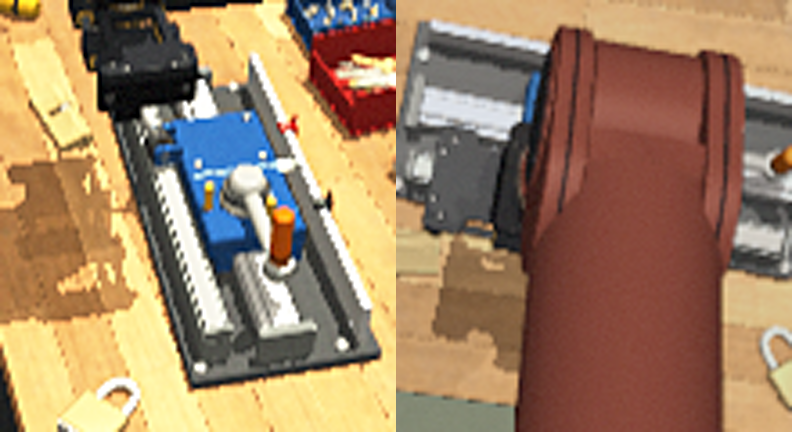

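The lever is up with the fingers holding the knob. The side view shows the pointer at crop (288,163) and the red mark at (290,126), while the top view is hidden by the arm. I'll slide along the rail.

Call:
servo_tool(motion=[{"grip": 0, "x": 0, "y": -0.7, "z": 0, "twist": 0}, {"grip": 0, "x": 0, "y": -0.7, "z": 0, "twist": 0}, {"grip": 0, "x": 0, "y": -0.7, "z": 0, "twist": 0}, {"grip": 0, "x": 0, "y": -0.7, "z": 0, "twist": 0}, {"grip": 0, "x": 0, "y": -0.7, "z": 0, "twist": 0}, {"grip": 0, "x": 0, "y": -0.7, "z": 0, "twist": 0}, {"grip": 0, "x": 0, "y": -0.7, "z": 0, "twist": 0}, {"grip": 0, "x": 0, "y": -0.35, "z": 0, "twist": 0}, {"grip": 0, "x": 0, "y": 0, "z": 0, "twist": 0}, {"grip": 0, "x": 0, "y": 0, "z": 0, "twist": 0}])

```text
clock: 5.3
ee_pos: [0.4903, -0.0408, 0.1039]
tcp_rot: [-3.139, 0.116, -0.002]
ft_force: [-3.4, 2.2, 5.4]
opening: 0.229
grasp_force: 30.0
```

Run:
```python
from h import *
s=snap('side','side4')
b=cv2.resize(s['color'][205:255,240:310,::-1],None,fx=10,fy=10,interpolation=cv2.INTER_CUBIC)
cv2.imwrite('pics/c5.png',b)
```

```text
(no output)
```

View pics/c5.png

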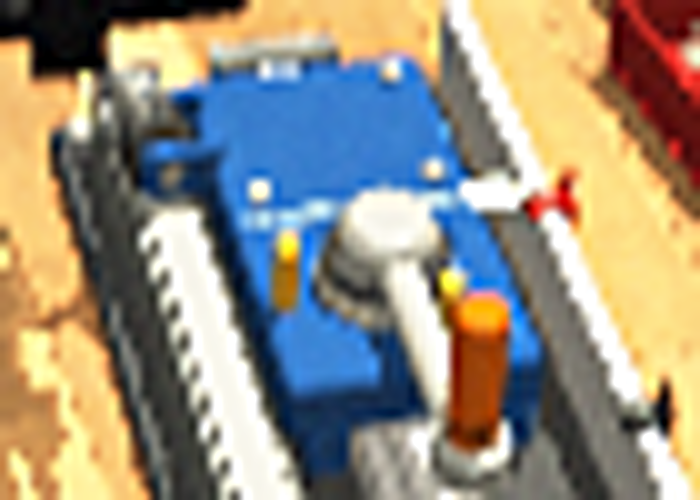

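The pointer at crop (500,192) points about at the red rider (553,197). I'll measure the gap along the rail.

Run:
```python
from h import *
s=dict(np.load('pics/side4.npz'));s0=dict(np.load('pics/side1.npz'))
w=-.075;y=np.array([-np.sin(w),np.cos(w),0])
c,n=cen(s,(0,150,90),(8,255,255),(290,215,302,230));print('red px',c,n)
R=ray(s,*c,.054)
for u,v,z in((525,193,.058),(500,192,.058),(470,188,.058),(440,198,.06),(325,210,.06),(245,219,.06)):
  p=ray(s,240+u/10-.45,205+v/10-.45,z);print(p,(R-p)@y)
# model: where would the red line be, top-view estimate
print('R',R,'from top',(.6332,-.1001)); X=np.array([.6332,-.1001,.056]);q=proj(s,X);print('top red in crop',(q-[240,205]+.45)*10)
x=np.array([np.cos(w),np.sin(w),0]);
for yy in(-.004,0,.004):print([(proj(s,X+yy*y+d*x)-[240,205]+.45)*10 for d in(-.008,.008)])
h=cv2.cvtColor(s['color'],cv2.COLOR_RGB2HSV)[218:230,290:301];print(s['color'][219:229,286:300].tolist()) if 0 else None
```

```text
red px [294.90909091 224.81818182] 11
[ 0.6251069  -0.09589527  0.058     ] -0.0017704644010746807
[ 0.6177153  -0.09333228  0.058     ] -0.0037724018607896803
[ 0.60931968 -0.08897868  0.058     ] -0.007484678894025389
[ 0.59763031 -0.09319894  0.06      ] -0.0024004045628473287
[ 0.5611861  -0.08900148  0.06      ] -0.0038553086825994284
[ 0.53593976 -0.0863991   0.06      ] -0.004558672215417312
R [ 0.6340685  -0.09834411  0.054     ] from top (0.6332, -0.1001)
top red in crop [553.55039544 201.77997027]
[array([532.82035684, 213.19830818]), array([581.84149469, 206.67284001])]
[array([529.07152614, 205.02781481]), array([577.96908508, 198.54011033])]
[array([525.34300104, 196.90157706]), array([574.11759901, 190.45132371])]
```

Run:
```python
from h import *
s=dict(np.load('pics/side4.npz'));s0=dict(np.load('pics/side1.npz'));a=dict(np.load('pics/top1.npz'))
# displacement via post & by template matching of upsampled carriage patch
for lo,hi in(((5,170,100),(16,255,255)),):
  p0,n0=cen(s0,lo,hi,(275,235,310,275));p1,n1=cen(s,lo,hi,(275,225,305,260));print(p0,n0,p1,n1,ray(s,*p1,.11)-ray(s0,*p0,.11))
g0=cv2.resize(s0['color'],None,fx=6,fy=6,interpolation=cv2.INTER_CUBIC);g1=cv2.resize(s['color'],None,fx=6,fy=6,interpolation=cv2.INTER_CUBIC)
# yaw from blue edges in top view
h=cv2.cvtColor(a['color'],cv2.COLOR_RGB2HSV);m=cv2.inRange(h,np.array((100,120,60)),np.array((125,255,255)))
yx=[]
for u in range(300,345):
  v=np.nonzero(m[180:226,u])[0]+180; yx.append(ray(a,u,v.min()-.5,.06))
yx=np.array(yx);f=np.polyfit(yx[:,1],yx[:,0],1);print('far edge dx/dy',f,np.std(yx[:,0]-np.polyval(f,yx[:,1])))
# scale top white, far bar
g=a['color'].min(2)
pts=[]
for u in range(272,376):
  col=g[165:200,u].astype(float);v=np.argmax(col);pts.append(ray(a,u,165+v,.052))
pts=np.array(pts);f=np.polyfit(pts[:,1],pts[:,0],1);r=np.abs(pts[:,0]-np.polyval(f,pts[:,1]))<.006;f=np.polyfit(pts[r,1],pts[r,0],1);print('scale',f,r.sum())
print(h[170:186,300:314].tolist()) if 0 else None
```

```text
[292.58823529 256.05882353] 68 [287.09375  242.328125] 64 [0.00460614 0.05333893 0.        ]
far edge dx/dy [0.08829586 0.61762558] 0.006136392958206293
scale [0.07916714 0.64002619] 60
```

Call:
servo_tool(motion=[{"grip": 0, "x": 0, "y": 0.2, "z": 0, "twist": 0}, {"grip": 0, "x": 0, "y": 0, "z": 0, "twist": 0}, {"grip": 0, "x": 0, "y": 0, "z": 0, "twist": 0}, {"grip": 0, "x": -0.67, "y": 0, "z": 0.39, "twist": 0}, {"grip": 0, "x": -0.62, "y": 0, "z": 0.46, "twist": 0}, {"grip": 0, "x": -0.57, "y": 0, "z": 0.52, "twist": 0}, {"grip": 0, "x": -0.5, "y": 0, "z": 0.58, "twist": 0}, {"grip": 0, "x": -0.44, "y": 0, "z": 0.63, "twist": 0}])

```text
clock: 6.02
ee_pos: [0.4625, -0.0414, 0.0774]
tcp_rot: [-3.139, 0.118, -0.005]
ft_force: [7.0, 2.0, 1.8]
opening: 0.232
grasp_force: 30.0
```

Call:
servo_tool(motion=[{"grip": 0, "x": -0.37, "y": 0, "z": 0.68, "twist": 0}, {"grip": 0, "x": -0.29, "y": 0, "z": 0.71, "twist": 0}, {"grip": 0, "x": -0.21, "y": 0, "z": 0.74, "twist": 0}, {"grip": 0, "x": -0.13, "y": 0, "z": 0.76, "twist": 0}, {"grip": 0, "x": -0.04, "y": 0, "z": 0.77, "twist": 0}, {"grip": 0, "x": 0, "y": 0, "z": 0.3, "twist": 0}, {"grip": 0, "x": 0, "y": 0, "z": 0, "twist": 0}, {"grip": 0, "x": 0, "y": 0, "z": 0, "twist": 0}, {"grip": 0, "x": 0, "y": 0, "z": 0, "twist": 0}])

```text
clock: 6.77
ee_pos: [0.4523, -0.0407, 0.0386]
tcp_rot: [-3.139, 0.118, -0.004]
ft_force: [0.7, 1.1, 13.6]
opening: 0.229
grasp_force: 30.2
```

Call:
servo_tool(motion=[{"grip": 0.7, "x": 0, "y": 0, "z": 0, "twist": 0}, {"grip": 0.7, "x": 0, "y": 0, "z": 0, "twist": 0}, {"grip": 0.7, "x": 0, "y": 0, "z": 0, "twist": 0}, {"grip": 0.7, "x": 0, "y": 0, "z": -3.5, "twist": 0}, {"grip": 0.7, "x": 0, "y": 0, "z": -4, "twist": 0}, {"grip": 0.7, "x": 0, "y": 0, "z": -4, "twist": 0}, {"grip": 0.7, "x": 0, "y": 0, "z": -4, "twist": 0}, {"grip": 0.7, "x": 0, "y": 4, "z": 0, "twist": 0}, {"grip": 0.7, "x": -1, "y": 4, "z": 0, "twist": 0}, {"grip": 0.7, "x": -1, "y": 4, "z": 0, "twist": 0}])

```text
clock: 7.6
ee_pos: [0.4215, -0.1603, 0.1928]
tcp_rot: [3.139, -0.115, 0.001]
ft_force: [-0.1, -0.9, 0.2]
opening: 0.699
grasp_force: 0.0
```

Call:
servo_tool(motion=[{"grip": 0.7, "x": -1, "y": 4, "z": 0, "twist": 0}, {"grip": 0.7, "x": -1, "y": 4, "z": 0, "twist": 0}, {"grip": 0.7, "x": -1, "y": 4, "z": 0, "twist": 0}, {"grip": 0.7, "x": -1, "y": 4, "z": 0, "twist": 0}, {"grip": 0.7, "x": -1, "y": 4, "z": 0, "twist": 0}, {"grip": 0.7, "x": -1, "y": 4, "z": 0, "twist": 0}, {"grip": 0.7, "x": 0, "y": 0, "z": 0, "twist": 0}])

```text
clock: 8.18
ee_pos: [0.3388, -0.4011, 0.1914]
tcp_rot: [3.137, -0.133, -0.005]
ft_force: [-1.3, 1.3, 0.1]
opening: 0.7
grasp_force: 0.0
```

Run:
```python
from h import *
s=snap('side','side5');t=snap('top','top5')
b=cv2.resize(s['color'][200:280,225:305,::-1],None,fx=5,fy=5,interpolation=cv2.INTER_CUBIC)
c=cv2.resize(t['color'][170:250,285:365,::-1],None,fx=5,fy=5,interpolation=cv2.INTER_CUBIC)
cv2.imwrite('pics/c6.png',np.hstack([b,c]))
```

```text
(no output)
```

View pics/c6.png

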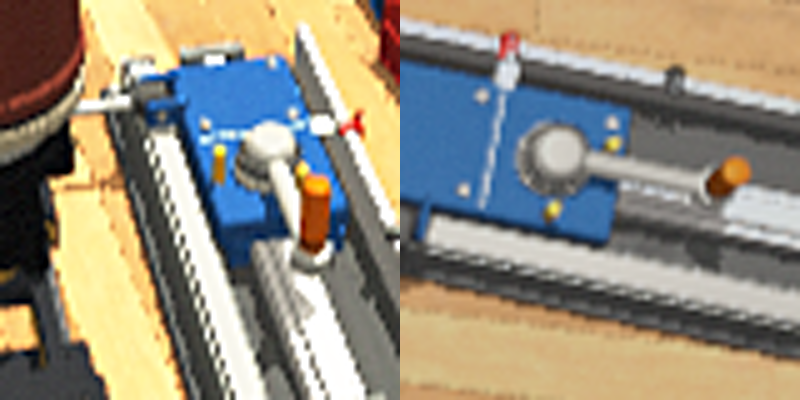

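The top view (right half) shows the pointer line (483,205)→(505,90) running into the red mark at (510,45). In the side view the lever lies level. Next I measure the pointer offset, the post and the pivot.

Run:
```python
from h import *
t=dict(np.load('pics/top5.npz'));s=dict(np.load('pics/side5.npz'))
w=-.08;y=np.array([-np.sin(w),np.cos(w),0]);x=np.array([np.cos(w),np.sin(w),0])
P=lambda u,v,z:ray(t,285+(u-400)/5-.4,170+v/5-.4,z)
R=P(510,44,.056);print('R',R)
for u,v,z in((506,75,.058),(504,95,.06),(495,145,.06),(483,205,.06)):print((R-P(u,v,z))@y)
o,n=cen(t,(5,170,100),(16,255,255),(340,195,362,216));q,n2=cen(s,(5,170,100),(16,255,255),(278,228,300,260))
print('post',ray(t,*o,.118),ray(t,285+336/5-.4,170+169/5-.4,.129),n,'side',ray(s,*q,.108),n2)
print('pivot',P(560,150,.09))
```

```text
R [ 0.63293605 -0.10008262  0.056     ]
0.0009046967369238956
0.001747099238800125
0.002036821301544427
0.0017146921280044537
post [ 0.55935599 -0.22058214  0.118     ] [ 0.56126574 -0.22004737  0.129     ] 18 side [ 0.55831915 -0.22220678  0.108     ] 69
pivot [ 0.5675411  -0.13028558  0.09      ]
```

Run:
```python
from h import *
from scipy.spatial.transform import Rotation as Ro
s=bot.sense();print(s['ee_pos'],s['clock']);M=Ro.from_rotvec(s['tcp_rot']).as_matrix();print(M.T@(np.array([.559,-.221,.092])-s['ee_pos'])*100, M[:,0])
```

```text
[ 0.34266625 -0.39489925  0.1913822 ] 8.2833
[ 20.21262057 -19.02667143   9.93057668] [ 0.99688184 -0.07888674 -0.00186521]
```

Call:
servo_tool(motion=[{"grip": 0.6, "x": 2.53, "y": -2.38, "z": 0, "twist": 0}, {"grip": 0.6, "x": 2.53, "y": -2.38, "z": 0, "twist": 0}, {"grip": 0.6, "x": 2.53, "y": -2.38, "z": 0, "twist": 0}, {"grip": 0.6, "x": 2.53, "y": -2.38, "z": 0, "twist": 0}, {"grip": 0.6, "x": 2.53, "y": -2.38, "z": 0, "twist": 0}, {"grip": 0.6, "x": 2.53, "y": -2.38, "z": 0, "twist": 0}, {"grip": 0.6, "x": 2.53, "y": -2.38, "z": 0, "twist": 0}, {"grip": 0.6, "x": 2.53, "y": -2.38, "z": 0, "twist": 0}, {"grip": 0.6, "x": 0, "y": 0, "z": 0, "twist": 0}, {"grip": 0.6, "x": 0, "y": 0, "z": 0, "twist": 0}])

```text
clock: 9.12
ee_pos: [0.5616, -0.2151, 0.1918]
tcp_rot: [-3.138, 0.108, 0.002]
ft_force: [0.4, -0.9, 0.1]
opening: 0.601
grasp_force: 0.0
```

Run:
```python
from h import *
s=snap('side','side6')
b=cv2.resize(s['color'][170:280,230:340,::-1],None,fx=5,fy=5,interpolation=cv2.INTER_CUBIC)
cv2.imwrite('pics/c7.png',b);print(bot.sense()['ee_pos'])
```

```text
[ 0.56040272 -0.21722287  0.19188548]
```

View pics/c7.png

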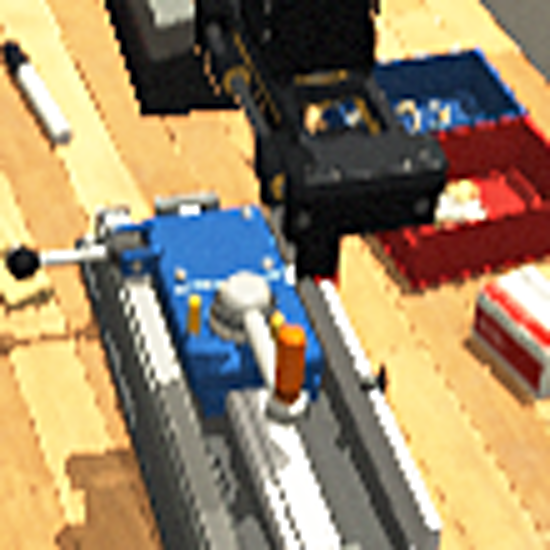

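The lever is level (knob at crop (22,262)) and the hand is above the post at (290,360). I'll descend, with a small correction, and grip.

Call:
servo_tool(motion=[{"grip": 0.6, "x": -0.1, "y": 0.3, "z": 2, "twist": 0}, {"grip": 0.6, "x": 0, "y": 0, "z": 3, "twist": 0}, {"grip": 0.6, "x": 0, "y": 0, "z": 3, "twist": 0}, {"grip": 0.6, "x": 0, "y": 0, "z": 2, "twist": 0}, {"grip": 0, "x": 0, "y": 0, "z": 0, "twist": 0}, {"grip": 0, "x": 0, "y": 0, "z": 0, "twist": 0}, {"grip": 0, "x": 0, "y": 0, "z": 0, "twist": 0}, {"grip": 0, "x": 0, "y": 0, "z": 0, "twist": 0}, {"grip": 0, "x": 0, "y": 0, "z": 0, "twist": 0}, {"grip": 0, "x": 0, "y": 0, "z": 0, "twist": 0}])

```text
clock: 10.0
ee_pos: [0.5598, -0.2224, 0.0938]
tcp_rot: [3.139, -0.118, 0.003]
ft_force: [0.4, 3.0, 1.1]
opening: 0.232
grasp_force: 1.9
```

Call:
servo_tool(motion=[{"grip": 0, "x": 0, "y": 0, "z": 0, "twist": 0}, {"grip": 0, "x": 0, "y": 0, "z": 0, "twist": 0}, {"grip": 0, "x": 0, "y": 0, "z": 0, "twist": 0}, {"grip": 0, "x": 0, "y": 0, "z": 0, "twist": 0}])

```text
clock: 10.33
ee_pos: [0.5601, -0.2204, 0.0936]
tcp_rot: [-3.138, 0.116, -0.002]
ft_force: [-0.9, 5.8, 5.1]
opening: 0.171
grasp_force: 30.0
```

Call:
servo_tool(motion=[{"grip": 0, "x": 0, "y": -0.2, "z": 0, "twist": 0}, {"grip": 0, "x": -0.95, "y": -0.05, "z": 0, "twist": 0}, {"grip": 0, "x": -0.94, "y": -0.15, "z": 0, "twist": 0}, {"grip": 0, "x": -0.92, "y": -0.25, "z": 0, "twist": 0}, {"grip": 0, "x": -0.89, "y": -0.35, "z": 0, "twist": 0}, {"grip": 0, "x": -0.85, "y": -0.44, "z": 0, "twist": 0}, {"grip": 0, "x": 0, "y": 0, "z": 0, "twist": 0}, {"grip": 0, "x": 0, "y": 0, "z": 0, "twist": 0}])

```text
clock: 11.0
ee_pos: [0.5154, -0.2041, 0.0937]
tcp_rot: [3.139, -0.117, 0.005]
ft_force: [5.4, -0.1, 4.1]
opening: 0.173
grasp_force: 30.0
```

Call:
servo_tool(motion=[{"grip": 0, "x": -0.8, "y": -0.53, "z": 0, "twist": 0}, {"grip": 0, "x": -0.74, "y": -0.61, "z": 0, "twist": 0}, {"grip": 0, "x": -0.67, "y": -0.68, "z": 0, "twist": 0}, {"grip": 0, "x": -0.59, "y": -0.75, "z": 0, "twist": 0}, {"grip": 0, "x": -0.51, "y": -0.81, "z": 0, "twist": 0}, {"grip": 0, "x": 0, "y": 0, "z": 0, "twist": 0}, {"grip": 0, "x": 0, "y": 0, "z": 0, "twist": 0}])

```text
clock: 11.58
ee_pos: [0.4857, -0.1688, 0.0937]
tcp_rot: [3.138, -0.118, 0.007]
ft_force: [8.3, -3.1, 2.4]
opening: 0.167
grasp_force: 30.0
```

```bash
cat > m.py <<'E'
from h import *
import sys
f=[];p=[]
for i in range(3):
  s=snap('side',sys.argv[1]);q=bot.sense();f.append(q['ft_force']);p.append(q['ee_pos'])
p=np.mean(p,0);print(p,np.mean(f,0),q['opening'],q['clock'])
w=-.08;d=p[:2]-np.array([.5665,-.1305]);x=np.array([np.cos(w),np.sin(w)]);y=np.array([-np.sin(w),np.cos(w)])
print('phi',np.arctan2(-d@x,-d@y),np.linalg.norm(d))
cv2.imwrite(f'pics/{sys.argv[1]}c.png',cv2.resize(s['color'][170:290,220:340,::-1],None,fx=5,fy=5,interpolation=cv2.INTER_CUBIC))
E
python3 m.py side7
```

```text
[ 0.48583471 -0.16913771  0.09371169] [ 8.18731854 -3.58453337  2.62157651] 0.17413288351858158 11.7333
phi 1.0440990770240708 0.0894413844803052
```

Call:
servo_tool(motion=[{"grip": 0, "x": -0.06, "y": -0.2, "z": 0, "twist": 0}, {"grip": 0, "x": -0.06, "y": -0.25, "z": 0, "twist": 0}, {"grip": 0, "x": 0, "y": 0, "z": 0, "twist": 0}, {"grip": 0, "x": 0, "y": 0, "z": 0, "twist": 0}, {"grip": 0, "x": 0, "y": 0, "z": 0, "twist": 0}])

```text
clock: 12.15
ee_pos: [0.4843, -0.1654, 0.0937]
tcp_rot: [3.137, -0.12, 0.005]
ft_force: [5.1, -6.1, 4.6]
opening: 0.174
grasp_force: 30.0
```

```bash
python3 m.py side8
```

```text
[ 0.48427142 -0.16540596  0.09365023] [ 4.79379592 -5.98584327  4.73047421] 0.17497772532209085 12.3
phi 1.0893499418167467 0.08933065012465394
```

View pics/side8c.png

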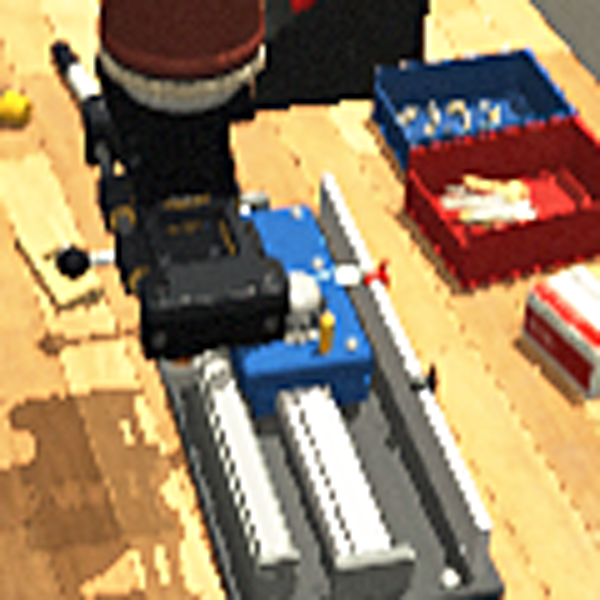

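The arm is nearly at its stop (φ about 1.09), and the pointer is still at the red mark at crop (348,275)/(378,275). I'll nudge a little further to feel the stop.

Call:
servo_tool(motion=[{"grip": 0, "x": -0.07, "y": -0.13, "z": 0, "twist": 0}, {"grip": 0, "x": 0, "y": 0, "z": 0, "twist": 0}, {"grip": 0, "x": 0, "y": 0, "z": 0, "twist": 0}, {"grip": 0, "x": 0, "y": 0, "z": 0, "twist": 0}])

```text
clock: 12.63
ee_pos: [0.4838, -0.1643, 0.0937]
tcp_rot: [3.137, -0.12, 0.006]
ft_force: [5.3, -5.9, 4.2]
opening: 0.174
grasp_force: 30.0
```

```bash
python3 m.py side9
```

```text
[ 0.48381172 -0.16429166  0.0936673 ] [ 5.54951346 -5.89872789  4.22501327] 0.17473402710705566 12.7833
phi 1.1028440294822692 0.08932652633019927
```

Call:
servo_tool(motion=[{"grip": 0, "x": -0.07, "y": -0.13, "z": 0, "twist": 0}, {"grip": 0, "x": 0, "y": 0, "z": 0, "twist": 0}, {"grip": 0, "x": 0, "y": 0, "z": 0, "twist": 0}, {"grip": 0, "x": 0, "y": 0, "z": 0, "twist": 0}])

```text
clock: 13.12
ee_pos: [0.4837, -0.164, 0.0938]
tcp_rot: [3.135, -0.121, 0.008]
ft_force: [9.1, -10.0, 2.5]
opening: 0.179
grasp_force: 30.0
```

```bash
python3 m.py side10
```

```text
[ 0.48368889 -0.16395666  0.09377058] [ 8.02197628 -9.39678432  1.33389846] 0.17621774937389156 13.2667
phi 1.106836310894738 0.08931421225212133
```

The force jumped, so the arm is at the stop. I'll ease off slightly to spare the clamp, then check.

Call:
servo_tool(motion=[{"grip": 0, "x": 0.04, "y": 0.08, "z": 0, "twist": 0}, {"grip": 0, "x": 0, "y": 0, "z": 0, "twist": 0}, {"grip": 0, "x": 0, "y": 0, "z": 0, "twist": 0}, {"grip": 0, "x": 0, "y": 0, "z": 0, "twist": 0}, {"grip": 0, "x": 0, "y": 0, "z": 0, "twist": 0}, {"grip": 0, "x": 0, "y": 0, "z": 0, "twist": 0}])

```text
clock: 13.77
ee_pos: [0.4837, -0.1642, 0.0937]
tcp_rot: [3.136, -0.121, 0.006]
ft_force: [6.1, -8.6, 3.3]
opening: 0.176
grasp_force: 30.0
```

```bash
python3 m.py side11
python3 - <<'E'
from h import *
a=dict(np.load('pics/side8.npz'))['color'];b=dict(np.load('pics/side11.npz'))['color'];e=dict(np.load('pics/side6.npz'))['color']
roi=lambda i:i[218:232,280:302].astype(int)
print(abs(roi(a)-roi(b)).mean())
print('sub-pixel shift of carriage corner vs before winding')
g=lambda i:cv2.cvtColor(i[225:255,280:296],cv2.COLOR_RGB2GRAY).astype(np.float32)
print(cv2.phaseCorrelate(g(a),g(b)))
E
```

```text
[ 0.48375944 -0.16416765  0.09371144] [ 6.88046433 -7.58146934  2.6538614 ] 0.16859284997994875 13.9167
phi 1.104350509302432 0.08932811364373273
1.7997835497835497
sub-pixel shift of carriage corner vs before winding
((0.03875084037356746, -0.017072220043571562), 0.9966106836373607)
```

View pics/side11c.png

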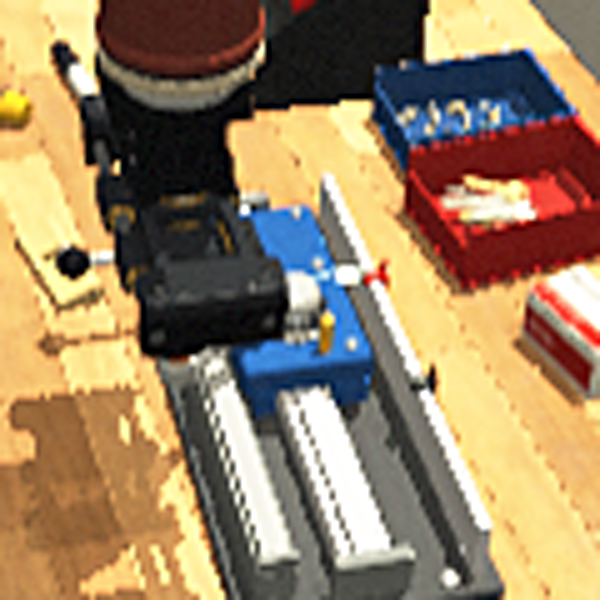

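The pointer (348,275) still points at the red mark (378,275), the knob (72,262) is down, and the carriage hasn't shifted. The post is held at the stop, so I'm handing in.

```bash
python3 -c "
from workcell import bot
print(bot.sign_off())"
```

```text
the job is handed in; nothing more can be done
None
```

The job is handed in, with no verdict returned: the clamp lever is down, the pointer measured within about 2 mm of the red mark, and the fingers hold the orange post with the arm against its stop (about 1.10 rad).

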